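# Hold the spring-jaw jar clamp open at its index

### The job

The jaw of the jar clamp has stuck slightly open: first push its pull paddle in until the slide is fully home against its stop, then draw the paddle out against the spring until the pointer fin stands opposite the index block on the side rail, within the block's width. Keep it there: the program finishes while the gripper is still holding the slide out, because the spring takes it back if let go. Leave the glassware and other things around the clamp where they are.

Things in the scene. Friction and masses are not known exactly. Their poses are not given: they have to be found in the camera images.
- clamp: Jar clamp fixed on the bench: grey base plate 235 x 110 mm, aluminium jaws. Origin at bench level under it; plate x -90 to +145 mm, y +-55 mm. Its x axis runs along the slide, which pulls out along -x (roughly towards the robot). Fixed jaw x 101 to 137 mm, 70 high; end plate guiding the rod x -75 to -59 mm, 52 high; index rail at y 85 to 109 mm, 30 high. Place and yaw vary.
- paddle (a point): Grip point on the slide's black upright pull paddle, 70 mm above the bench, mid width. Paddle 12 mm thick along clamp x, 50 wide along y, 18 to 85 mm above the bench. Home: x = -130 mm in the clamp frame, 49 mm clear to the end plate. A 12 mm rod, axis 30 mm high, leaves its +x face: keep fingertips above 40 mm. Pinch from above, fingers closing along x. Axes as clamp.
- pointer (a point): Tip (top edge, 52 mm above the bench) of the pointer fin, a dark steel blade 4 mm thick standing out to the clamp's +y from the moving jaw. At x = +57.5 mm in the clamp frame when home; moves with the paddle, always 187.5 mm further along +x.
- index_mark (a point): Top centre of the index block, black, 12 mm along x, 22 along y, 22 high, fixed on the index rail beside the pointer's path, top 52 mm above the bench. Axes as clamp. 38 to 62 mm out (-x) from the pointer's home place, varies.
- slide (a joint): How far the slide is out, m: 0 = home against its stop, grows as the paddle is pulled along clamp -x, at most 0.08. Spring 150 N/m without preload plus about 2.2 N friction, so it sticks when a centimetre out (starts 6 to 11 mm out) and springs back from further. Holding at the index takes 3 to 9 N, drawing out up to 12 N.
- flask_a: Conical glass flask with a foil cap, 84 mm wide, 146 mm high, origin under its centre; leave alone.
- flask_b: Conical glass flask with a brown paper cap, 84 mm wide, 146 mm high, origin under its centre; leave alone.
- tape: Roll of white tape lying flat, 60 mm wide, 24 mm high; leave alone.
- beaker: Small clear beaker, 54 mm wide, 60 mm high; leave alone.
- spray: White bottle, 44 mm wide, 130 mm high; leave alone.
- marker: Red marker pen lying on the bench, 130 mm long, 16 mm thick; leave alone.
- shears: Pruning shears lying flat, 180 mm long, 16 mm thick; leave alone.

How it is judged (in metres and radians):
On the way:
1. the slide is pushed fully home against its stop (within 2 mm) (value of joint slide below 0.002 m), for 0.2 s.
At the end, for the whole second after the job is handed in: The pointer tip stands opposite the index block, within 6 mm of its centre along the slide, at rest (under 10 mm/s), and the gripper's fingers hold the slide out with more than 2 N (x of pointer in the frame of index_mark between -0.006 and 0.006 m and velocity of joint slide between -0.01 and 0.01 m/s and contact force between the fingers and slide above 2 N); the arm keeps its last pose, push and grip.
It fails at once if a thing standing or lying around the clamp is moved more than 30 mm or knocked over (distance of any of flask_a, flask_b, tape, beaker, spray, marker, shears from where it was at the start of the episode above 0.03 m or angle between any of flask_a, flask_b, beaker, spray, tape's own z axis and vertical above 0.5 rad).
It also fails if it takes over 34 s, if anything falls off the work surface, if the arm or the gripper's body presses on something with over 40 N, if the wrist force passes 120 N, or if a joint passes its speed limit or range.

### The arm

A 6-joint arm with a two-finger parallel gripper is mounted at the origin on the work surface. World frame = base frame: x ahead of the robot, y to its left, z up, the work surface at z = 0. Lengths are in mm, angles in rad, forces in N, time in s.
With the tool pointing down it reaches from about 350 to 850 mm from the base axis. Payload 8.1 kg.
Tool frame: the origin (TCP) lies at the very end of the fingers, on their centre line; the grasp point (between the pads) lies 19 mm behind it; z points along the fingers, y is the line along which they close (so a half turn about z gives the same grasp; the last joint's range is limited). The gripper opens to 85 mm and grips with 20 to 120 N. Pads are 22 mm wide; open, the fingers measure 114 mm over their backs; the gripper's body (76 mm by 85 mm) begins 54 mm behind the grasp point. The pads swing forward as they close: fully open they stand 13 mm farther back than shut.
Start: joints at [-1.212, 0.13, 1.488, -0, 1.523, -0.085], TCP at [257.644, -541.871, 231.292] pointing down, gripper open.
Joint ranges: [-2.96, 2.96], [-0.89, 2.26], [0.02, 2.5], [-1.34, 4.48], [0, 2.73], [-2.66, 2.66]. Speed limits (rad/s): [2.39, 2.39, 2.79, 3.14, 3.14, 3.14].

### API

Orientations are given as a unit quaternion [x, y, z, w].
In Python, from bench import robot gives the robot as it stands.
- The arm moves only by the tool carry_out, never from a script. Its arguments are lists of equal length, an entry for each row: "xyz": the shift along the tool's x, y, z normalised to -1 to 1, where 1 is 0.2 m, a list of three; "dr": the turn, a rotation vector about the tool's x, y, z normalised to -1 to 1, where 1 is pi/4 rad, a list of three; "gripper": the opening, from 0 (shut) to 1 (fully open). In form: {"xyz": [[dx, dy, dz], ...], "dr": [[wx, wy, wz], ...], "gripper": [gripper, ...]}. A call has 1 to 8 rows; each row is the pose to reach, as a shift and turn from the pose commanded when the call began, along the tool's axes at that moment; what a row does not reach only later rows make up. A row lasts 1/12 s, in which the tool goes at most 41.7 mm and 7.16 degrees, less where a joint would pass 70% of its speed; a pose out of reach is approached as far as the arm can. A call with a number of a shift or a turn outside -1 to 1 is refused whole. A call with a gripper value outside its range is refused whole. The fingers move at their own pace and stop on an object; "force" is the grip in N (left out, the last holds). Time passes only in rows, so rows that repeat a pose let the fingers close. It gives the time, the measured TCP pose, the force, the opening and the grip force at its end, in the units of the state.
- robot.observe(): the state, without advancing time (a new reading comes with each control period).
- robot.grab_frame(name): name is "scene" or "side" or "wrist"; returns the picture (400x640x3 uint8, blue, green, red); there is no depth.
- robot.camera_info(name): a dict with "K" (3x3 intrinsics, pixels), "D" ([k1, k2, p1, p2, k3] as OpenCV has them; the pictures are not rectified), "pose" (4x4, takes a point from camera to world coordinates). Camera axes: x right, y down, z forward; pixel columns grow to the right and rows downward; lengths in mm; the calibration is good to about 2 mm. A picture is of the moment at which its call begins: read the wrist's pose just before it. camera_info takes no time and is no camera call; for the wrist camera it gives the pose at the moment of the call.
- robot.finish_job(): hands the job in; it is judged then, once.
The state is a dict: "t": time; "joint_positions": joint angles; "dq": joint speeds; "effort": joint torques, N m; "ee_pos": TCP position; "tcp_rot": TCP orientation; "force": force on the tool from outside, world axes, zero at the start; "torque": the same for the moment, N m; "gripper_width": opening from 0.0 (shut) to 1.0 (fully open); "grip_force": force on a finger pad.
Only numpy, scipy, OpenCV 4.12 (cv2) and the standard library are available. Lean on these libraries where they do the work, as an engineer would, in place of code of your own. Each camera call takes 0.05 s, during which the arm holds its last target. There are 200 camera calls.

## Working session

There is one attempt and no reset: what is moved stays moved. The work goes in short steps, Python scripts to look and compute and a tool call to move; the robot and the scene stay as the last step left them, time stands still between calls to the robot, and variables do not carry over. Pictures are saved under pics/ and viewed, at most 10 in all, crops included, and the job is handed in when it is done.

Besides the shell and the picture viewer there is one more tool, called after ">>>" in YAML: its name, and indented under it one key for each argument. carry_out: Moves the arm, as the interface text tells. Scaled input: -1 to 1 covers 0.2 m each way for a shift and pi/4 rad each way for a turn. Its arguments: {"type":"object","properties":{"xyz":{"type":"array","items":{"type":"array","items":{"type":"number"}}},"dr":{"type":"array","items":{"type":"array","items":{"type":"number"}}},"gripper":{"type":"array","items":{"type":"number"}},"force":{"type":"number"}},"required":["xyz","dr","gripper"]}

```bash
mkdir -p pics; python3 - <<'E'
from bench import robot
import cv2,numpy as np
for n in("scene","side"):
    cv2.imwrite(f"pics/{n}0.png",robot.grab_frame(n))
    i=robot.camera_info(n);print(n,np.round(i["K"],1).tolist(),np.round(i["D"],3),np.round(i["pose"],3).tolist())
s=robot.observe();print(s["t"],s["ee_pos"],s["tcp_rot"])
E
```

```text
scene [[413.6, 0.0, 319.6], [0.0, 413.6, 193.9], [0.0, 0.0, 1.0]] [0.009 0.    0.    0.    0.   ] [[0.574, 0.667, -0.474, 1131.821], [0.819, -0.464, 0.338, -236.236], [0.006, -0.583, -0.813, 967.344], [0.0, 0.0, 0.0, 1.0]]
side [[498.3, 0.0, 314.7], [0.0, 498.3, 198.0], [0.0, 0.0, 1.0]] [-0.038  0.     0.     0.     0.   ] [[0.907, -0.32, 0.274, 275.152], [-0.422, -0.691, 0.587, -535.439], [0.002, -0.648, -0.762, 968.988], [0.0, 0.0, 0.0, 1.0]]
0.1 [ 257.45902476 -541.39711533  230.30825437] [ 9.75484619e-01  2.20065960e-01 -1.04428320e-04 -8.48771122e-04]
```

View pics/scene0.png

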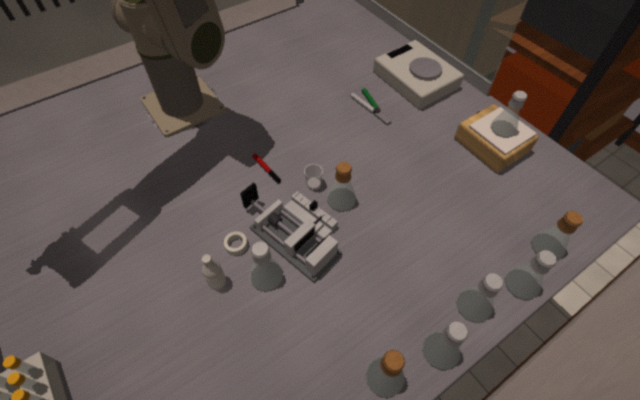

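View pics/side0.png

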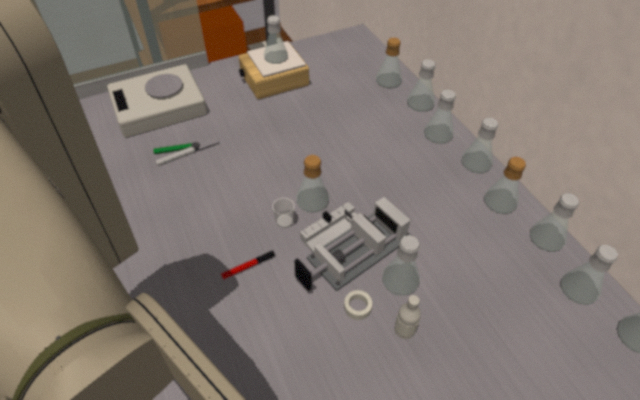

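The scene view shows the paddle at about (249,195) and the index block at about (313,205). In the side view they are at about (304,273) and (326,216). Next I'll enlarge both crops.

```bash
python3 - <<'E'
import cv2,numpy as np
a=cv2.imread("pics/scene0.png")[170:290,230:350];b=cv2.imread("pics/side0.png")[190:310,290:410]
r=lambda i:cv2.resize(i,(400,400),interpolation=cv2.INTER_CUBIC)*1
o=np.hstack([r(a),r(b)]);o=np.clip(o.astype(float)*1.4,0,255).astype(np.uint8);cv2.imwrite("pics/crop0.png",o)
for n in("scene","side"):
    im=cv2.imread(f"pics/{n}0.png");m=(im.max(2)<45).astype(np.uint8)
    x0,y0=(230,170) if n=="scene" else (285,190)
    k,l,s,c=cv2.connectedComponentsWithStats(m[y0:y0+120,x0:x0+130])
    for j in range(1,k):
        if s[j,4]>6: print(n,s[j,:2]+[x0,y0],s[j,2:],np.round(c[j]+[x0,y0],1))
E
```

```text
scene [269 171] [12 12 63] [274.1 176.4]
scene [241 184] [ 17  24 251] [249.1 195.2]
scene [310 201] [ 7  9 45] [313.2 205.4]
scene [267 214] [15 15 83] [274.2 221.7]
scene [294 229] [ 22  26 258] [304.8 242.7]
scene [316 252] [ 25  27 109] [327.9 265.1]
side [376 209] [ 21  23 180] [386. 220.]
side [324 213] [ 7  9 42] [326.8 216.6]
side [295 260] [ 17  30 295] [303.2 275.1]
```

View pics/crop0.png

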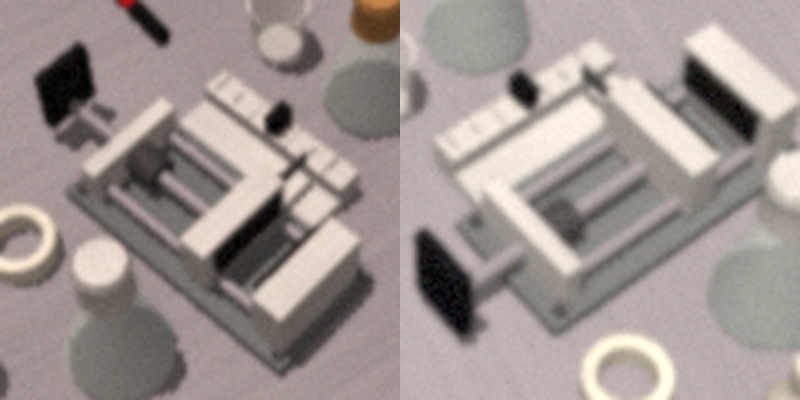

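The crop shows the paddle's top edge, the index block, the pointer fin and the jaw corners clearly. I'll triangulate them from both views.

```bash
cat >h.py <<'E'
import cv2,numpy as np
def ray(i,p):
    K,D,T=(np.array(i[k],float) for k in("K","D","pose"))
    u=cv2.undistortPoints(np.array([[p]],float),K,D)[0,0]
    d=T[:3,:3]@[u[0],u[1],1.];return T[:3,3],d/np.linalg.norm(d)
def tri(*rs):
    A=sum(np.eye(3)-np.outer(d,d) for o,d in rs);b=sum((np.eye(3)-np.outer(d,d))@o for o,d in rs)
    x=np.linalg.solve(A,b);return x,max(np.linalg.norm((np.eye(3)-np.outer(d,d))@(x-o)) for o,d in rs)
def onz(r,z): return r[0]+r[1]*(z-r[0][2])/r[1][2]
E
python3 - <<'E'
from bench import robot;from h import *
a,b=robot.camera_info("scene"),robot.camera_info("side")
F=400/120
P={"pad+y":((82,43),(417,230)),"pad-y":((37,78),(469,290)),"idx":((280,108),(523,80)),"tip":((304,153),(588,70)),
"j+y-x":((342,220),(686,57)),"j+y+x":((359,240),(712,27)),"j-y+x":((271,315),(797,93)),"j-y-x":((255,297),(771,117)),
"ep+y":((165,100),(487,180)),"ep-y":((87,160),(575,268))}
X={}
for n,(p,q) in P.items():
    p=np.array(p)/F+[229.65,169.65];q=(np.array(q)-[400,0])/F+[289.65,189.65]
    x,e=tri(ray(a,p),ray(b,q));X[n]=x;print(n,x.round(1),round(e,1))
m=lambda *k:np.mean([X[j] for j in k],0)
J=m("j+y-x","j+y+x","j-y+x","j-y-x");Pd=m("pad+y","pad-y")
v=J-Pd;print(J,Pd,"yaw pad->jaw",np.degrees(np.arctan2(v[1],v[0])),np.hypot(*v[:2]),"expect ~249+slide")
w=m("j+y-x","j+y+x")-m("j-y+x","j-y-x");print("yaw jaw",np.degrees(np.arctan2(-w[0],w[1])))
w=X["pad+y"]-X["pad-y"];print("yaw pad",np.degrees(np.arctan2(-w[0],w[1])),np.hypot(*w[:2]))
E
```

```text
pad+y [484.9  10.5  84.1] 1.2
pad-y [496.  -38.9  82.9] 2.3
idx [610.4 116.2  52. ] 0.2
tip [656.5 106.7  51. ] 1.1
j+y-x [724.9  91.4  52.1] 4.9
j+y+x [749.3  92.4  65.5] 0.6
j-y+x [766.    4.1  78.2] 3.9
j-y-x [744.4   3.   67.5] 1.4
ep+y [550.7  45.7  53.6] 1.7
ep-y [570.4 -39.7  59.4] 2.2
[746.1581603   47.73319529  65.81204483] [490.44885942 -14.20191917  83.5122374 ] yaw pad->jaw 13.615350664350755 263.10303107863837 expect ~249+slide
yaw jaw 11.604317522566385
yaw pad 12.740845590610366 50.68194131776068
```

Checks out: paddle top is 84 high, index top 52, pointer 189 mm from the paddle, yaw about 13°, and the index needs about 43 mm from the present place. Now I'll approach.

>>> carry_out:
  xyz:
    - [1, -0.86, 0]
    - [1, -0.86, 0]
    - [1, -0.86, 0]
    - [1, -0.86, 0]
    - [1, -0.86, 0]
    - [1, -0.86, 0]
    - [1, -0.86, 0]
    - [1, -0.86, 0]
  dr:
    - [0, 0, -0.89]
    - [0, 0, -0.89]
    - [0, 0, -0.89]
    - [0, 0, -0.89]
    - [0, 0, -0.89]
    - [0, 0, -0.89]
    - [0, 0, -0.89]
    - [0, 0, -0.89]
  gripper: [0.6, 0.6, 0.6, 0.6, 0.6, 0.6, 0.6, 0.6]
  force: 50

```text
t: 0.77
ee_pos: [365.6, -297.5, 231.1]
tcp_rot: [0.84, 0.543, 0.0, -0.0]
force: [0.6, -0.3, -0.5]
gripper_width: 0.603
grip_force: 0.0
```

>>> carry_out:
  xyz:
    - [1, 0, 0]
    - [1, 0, 0]
    - [1, 0, 0]
    - [1, 0, 0]
    - [1, 0, 0]
    - [1, 0, 0]
  dr:
    - [0, 0, -0.83]
    - [0, 0, -0.83]
    - [0, 0, -0.83]
    - [0, 0, -0.83]
    - [0, 0, -0.83]
    - [0, 0, -0.83]
  gripper: [0.6, 0.6, 0.6, 0.6, 0.6, 0.6]

```text
t: 1.27
ee_pos: [449.0, -114.5, 231.1]
tcp_rot: [0.619, 0.785, 0.001, -0.0]
force: [-0.0, 1.0, 0.4]
gripper_width: 0.602
grip_force: 0.0
```

```bash
python3 - <<'E'
from bench import robot
import cv2,numpy as np
s=robot.observe();i=robot.camera_info("wrist");im=robot.grab_frame("wrist")
cv2.imwrite("pics/w1.png",im);np.savez("w1.npz",K=i["K"],D=i["D"],pose=i["pose"])
print(s["t"],s["ee_pos"],s["tcp_rot"],s["joint_positions"]);print(np.round(i["pose"],2))
E
```

```text
1.2667 [ 449.03382981 -114.45756713  231.06400291] [ 6.19222600e-01  7.85214790e-01  9.79544588e-04 -3.82591662e-04] [-0.36196079 -0.24774852  1.85198351  0.00209973  1.53749765 -0.59732175]
[[ 9.7000e-01  2.2000e-01  7.0000e-02  4.2915e+02]
 [ 2.3000e-01 -9.2000e-01 -3.1000e-01 -3.6960e+01]
 [ 0.0000e+00  3.1000e-01 -9.5000e-01  3.7384e+02]
 [ 0.0000e+00  0.0000e+00  0.0000e+00  1.0000e+00]]
```

View pics/w1.png

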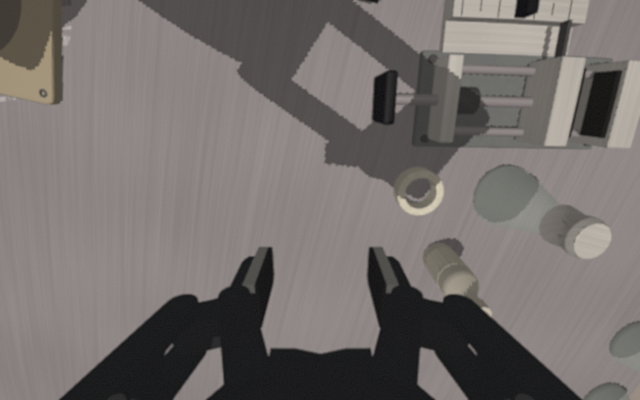

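The wrist view shows the paddle top at about (391,97), the fin at about (566,38), the index block at about (526,5), and the plate edges nearly level in the picture. I'll measure more finely.

```bash
python3 - <<'E'
import cv2;from h import *
i=np.load("w1.npz");im=cv2.imread("pics/w1.png")
g=lambda p,z:onz(ray(i,p),z)
e=[g(p,6) for p in((440,146),(590,148.5))];d=e[1]-e[0];print("yaw plate edge",np.degrees(np.arctan2(d[1],d[0])))
ax=np.array([np.cos(np.radians(13.3)),np.sin(np.radians(13.3))])
for n,p,z in(("pad",(391,97),85),("fin",(566,30),52),("idx",(525,4),52)):
    x=g(p,z);print(n,x.round(1),"s",round(x[:2]@ax,1))
for n,(x0,y0,w,h) in {"pad":(365,60,40,70),"crop":(430,0,190,150)}.items(): pass
o=np.clip(cv2.resize(im[0:150,360:620],(780,450),interpolation=cv2.INTER_CUBIC)*1.6,0,255).astype(np.uint8);cv2.imwrite("pics/w1c.png",o)
E
```

```text
yaw plate edge 13.241845851366696
pad [492.6 -14.1  85. ] s 476.1
fin [655.8  96.9  52. ] s 660.5
idx [603.9 106.6  52. ] s 612.2
```

View pics/w1c.png

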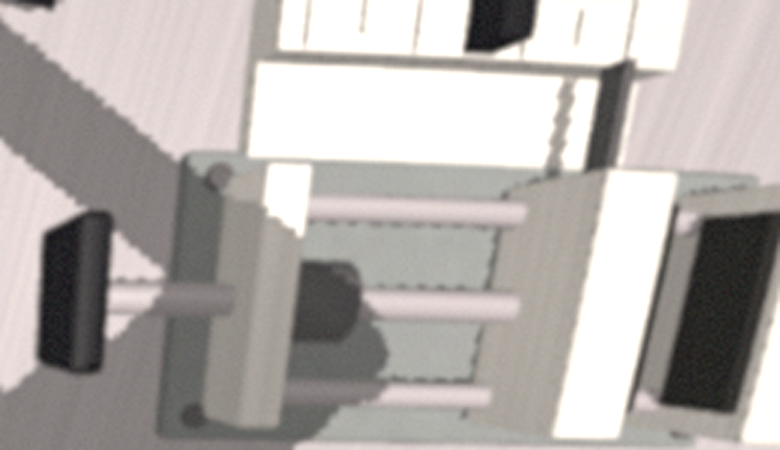

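>>> carry_out:
  xyz:
    - [0.438, 0.324, 0.2]
    - [0.438, 0.324, 0.2]
    - [0.438, 0.324, 0.2]
    - [0.438, 0.324, 0.2]
    - [0.438, 0.324, 0.2]
    - [0.438, 0.324, 0.2]
  dr:
    - [0, 0, 0]
    - [0, 0, 0]
    - [0, 0, 0]
    - [0, 0, 0]
    - [0, 0, 0]
    - [0, 0, 0]
  gripper: [0.55, 0.55, 0.55, 0.55, 0.55, 0.55]

```text
t: 1.82
ee_pos: [491.0, -20.2, 191.2]
tcp_rot: [0.624, 0.781, -0.001, -0.0]
force: [0.7, -0.7, -1.0]
gripper_width: 0.55
grip_force: 0.0
```

```bash
python3 - <<'E'
from bench import robot
import cv2,numpy as np
s=robot.observe();i=robot.camera_info("wrist");im=robot.grab_frame("wrist")
cv2.imwrite("pics/w2.png",im);np.savez("w2.npz",K=i["K"],D=i["D"],pose=i["pose"])
print(s["t"],s["ee_pos"],s["tcp_rot"]);print(np.round(i["pose"],2))
E
```

```text
1.8167 [491.02334627 -20.23415854 191.20021338] [ 6.24242162e-01  7.81230725e-01 -5.25837549e-04 -3.60117309e-05]
[[ 9.8000e-01  2.1000e-01  7.0000e-02  4.7235e+02]
 [ 2.2000e-01 -9.3000e-01 -3.1000e-01  5.7920e+01]
 [-0.0000e+00  3.2000e-01 -9.5000e-01  3.3376e+02]
 [ 0.0000e+00  0.0000e+00  0.0000e+00  1.0000e+00]]
```

View pics/w2.png

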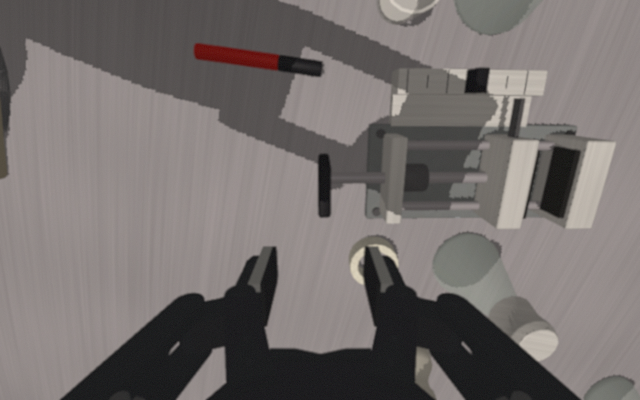

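The wrist view shows the paddle at about (324,185), the fin at about (517,118) and the index block at about (478,80). I'll measure them by rays.

```bash
python3 - <<'E'
import cv2;from h import *
i=np.load("w2.npz");im=cv2.imread("pics/w2.png");j=np.load("w1.npz")
ax=np.array([np.cos(np.radians(13.25)),np.sin(np.radians(13.25))]);ay=np.array([-ax[1],ax[0]])
g=im.max(2)
for y in(165,185,205): print(y,g[y,312:338])
for y in(70,74,80,88): print(y,g[y,460:500])
for y in(100,104,110,120,128): print(y,g[y,506:532])
for n,p,z in(("pad",(324.5,185),85),("fin",(519.5,101),52),("idx",(479,75),52)):
    x=onz(ray(i,p),z);print(n,x.round(1),"s",round(x[:2]@ax,1),round(x[:2]@ay,1))
for n,p,q in(("pad",(391,97),(324.5,185)),("idx",(526,7),(478,80)),("fin",(568,22),(518,100))): print(n,tri(ray(j,p),ray(i,q)))
E
```

```text
165 [151 153 155 158 149 124  75  35  21  23  24  17  21  24  20  22  25  34
  57  80  87  89  90  89  88  91]
185 [153 152 155 155 150 125  79  36  21  24  24  26  26  28  23  21  23  27
  48  71  87  88  89  89  89  86]
205 [152 151 151 150 144 123  79  41  37  43  45  42  42  39  36  35  30  42
  78 120 144 150 150 148 148 149]
70 [194 194 192 192 192 187 165 122  78  51  44  35  36  31  30  21  27  25
  29  33  31  32  35  32  33  31  30  28  52 110 163 183 184 182 181 180
 180 179 180 180]
74 [196 195 196 197 193 177 133  76  30  22  24  25  25  23  22  24  26  28
  34  34  34  34  31  34  33  31  29  41  92 150 181 189 190 190 190 190
 190 189 189 189]
80 [113 112 114 121 123 106  67  27  19  23  25  25  17  24  23  24  30  29
  34  35  35  37  33  33  34  29  39  88 145 182 194 192 194 193 192 192
 192 190 191 191]
88 [113 113 113 107  88  54  26  17  17  24  25  25  21  22  21  20  25  22
  24  23  28  22  22  25  19  37  84 143 186 198 197 196 196 195 194 195
 195 196 195 196]
100 [114 135 166 188 194 193 184 146  93  54  48  50  47  48  55  65  74  81
 114 160 184 191 191 188 178 159]
104 [115 135 168 194 201 196 169 119  70  48  46  48  48  53  62  75  80 105
 151 186 197 198 197 186 162 145]
110 [121 155 187 197 191 166 114  65  45  47  48  43  51  63  76  81 100 145
 181 194 193 191 180 159 145 144]
120 [187 195 195 180 128  70  47  50  48  45  52  62  74  77  95 138 180 191
 192 191 183 164 150 148 149 151]
128 [121 117 101  72  51  46  49  46  44  51  65  78  80  88 106 119 124 122
 124 122 122 119 120 120 120 121]
pad [490.8  -7.9  85. ] s 476.0 -120.1
fin [653.6 103.9  52. ] s 660.0 -48.7
idx [607.1 115.8  52. ] s 617.5 -26.4
pad (array([493.64993702, -12.27034157,  71.5067362 ]), np.float64(1.9776773030733208))
idx (array([621.58354215, 116.97369081,  23.41911821]), np.float64(0.033111333438337436))
fin (array([653.00205516, 104.15503906,  52.30007201]), np.float64(1.2116880964469858))
```

```bash
python3 - <<'E'
import cv2;from h import *
i=np.load("w2.npz")
ax=np.array([np.cos(np.radians(13.25)),np.sin(np.radians(13.25))]);ay=np.array([-ax[1],ax[0]])
for n,p,z in(("fin",(522,100),52),("fin",(521.3,104),52),("fin",(517.8,120),52),("idx",(482.9,72),52),("idx",(481.2,80),52),("idxL",(476,80),52),("idxR",(486.7,80),52)):
    x=onz(ray(i,p),z);print(n,x.round(1),"s",round(x[:2]@ax,1),round(x[:2]@ay,1))
from bench import robot
s=robot.observe();print(s["t"],s["ee_pos"],s["tcp_rot"],s["ee_pos"][:2]@ax,s["ee_pos"][:2]@ay)
E
```

```text
fin [655.6 105.3  52. ] s 662.3 -47.8
fin [656.4 101.8  52. ] s 662.3 -51.4
fin [659.1  87.3  52. ] s 661.6 -66.1
idx [609.7 119.1  52. ] s 620.8 -23.8
idx [610.7 112.3  52. ] s 620.2 -30.7
idxL [606.  111.1  52. ] s 615.3 -30.8
idxR [615.7 113.5  52. ] s 625.4 -30.6
1.8667 [491.16504938 -20.51156926 191.58179405] [ 6.24504567e-01  7.81021067e-01 -2.60693126e-04  2.67499481e-04] 473.3886118551649 -132.54075740649964
```

>>> carry_out:
  xyz:
    - [0.035, 0.0125, 0.15]
    - [0.035, 0.0125, 0.3]
    - [0.035, 0.0125, 0.45]
    - [0.035, 0.0125, 0.6]
    - [0.035, 0.0125, 0.68]
    - [0.035, 0.0125, 0.68]
    - [0.035, 0.0125, 0.68]
  dr:
    - [0, 0, 0]
    - [0, 0, 0]
    - [0, 0, 0]
    - [0, 0, 0]
    - [0, 0, 0]
    - [0, 0, 0]
    - [0, 0, 0]
  gripper: [0.55, 0.55, 0.55, 0.55, 0.55, 0.55, 0.55]

```text
t: 2.45
ee_pos: [491.5, -12.8, 55.3]
tcp_rot: [0.625, 0.781, -0.0, -0.0]
force: [0.9, 0.6, 0.4]
gripper_width: 0.551
grip_force: 0.0
```

```bash
cat >>h.py <<'E'
AX=np.array([np.cos(np.radians(13.25)),np.sin(np.radians(13.25))]);AY=np.array([-AX[1],AX[0]])
E
cat >st.py <<'E'
from h import *
def st(r):
    s=r.observe();p=s["ee_pos"];f=s["force"]
    print("t",round(s["t"],2),"s",round(p[:2]@AX,1),"y",round(p[:2]@AY,1),"z",round(p[2],1),"q",np.round(s["tcp_rot"],4),"Fs",round(f[:2]@AX,1),"Fz",round(f[2],1),s["gripper_width"],s["grip_force"])
E
python3 - <<'E'
from bench import robot
from st import *
cv2.imwrite("pics/w3.png",robot.grab_frame("wrist"));st(robot)
E
```

```text
t 2.5 s 476.8 y -125.4 z 56.7 q [6.244e-01 7.811e-01 3.000e-04 7.000e-04] Fs 0.2 Fz 1.4 0.5476507471478506 0.0
```

View pics/w3.png

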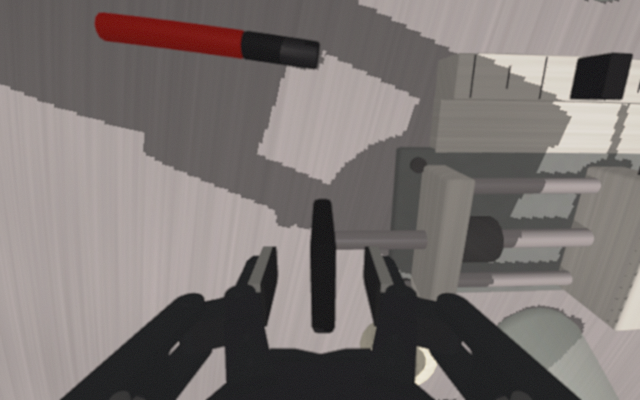

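The paddle, at about (322,265), stands between the fingers. Closing now.

>>> carry_out:
  xyz:
    - [0, 0, 0]
    - [0, 0, 0]
    - [0, 0, 0]
    - [0, 0, 0]
    - [0, 0, 0]
    - [0, 0, 0]
    - [0, 0, 0]
    - [0, 0, 0]
  dr:
    - [0, 0, 0]
    - [0, 0, 0]
    - [0, 0, 0]
    - [0, 0, 0]
    - [0, 0, 0]
    - [0, 0, 0]
    - [0, 0, 0]
    - [0, 0, 0]
  gripper: [0, 0, 0, 0, 0, 0, 0, 0]
  force: 50

```text
t: 3.17
ee_pos: [493.5, -11.8, 57.1]
tcp_rot: [0.624, 0.782, 0.001, 0.001]
force: [-0.1, -1.2, 7.2]
gripper_width: 0.133
grip_force: 50.1
```

```bash
python3 -c "
from bench import robot
from st import *;st(robot)"
```

```text
t 3.17 s 477.7 y -124.7 z 57.1 q [6.235e-01 7.818e-01 6.000e-04 1.500e-03] Fs -0.4 Fz 7.2 0.1330924700375757 50.1014506816864
```

>>> carry_out:
  xyz:
    - [0, 0.01, 0]
    - [0, 0.02, 0]
    - [0, 0.03, 0]
    - [0, 0.03, 0]
  dr:
    - [0, 0, 0]
    - [0, 0, 0]
    - [0, 0, 0]
    - [0, 0, 0]
  gripper: [0, 0, 0, 0]

```text
t: 3.5
ee_pos: [499.6, -10.4, 57.1]
tcp_rot: [0.624, 0.782, 0.001, 0.002]
force: [0.7, -0.0, 6.5]
gripper_width: 0.132
grip_force: 49.9
```

```bash
python3 -c "
from bench import robot
from st import *;st(robot)"
```

```text
t 3.5 s 483.9 y -124.7 z 57.1 q [6.235e-01 7.818e-01 7.000e-04 1.500e-03] Fs 0.7 Fz 6.5 0.13234897606934506 49.92543876171112
```

>>> carry_out:
  xyz:
    - [0, 0.01, 0]
    - [0, 0.015, 0]
    - [0, 0.015, 0]
  dr:
    - [0, 0, 0]
    - [0, 0, 0]
    - [0, 0, 0]
  gripper: [0, 0, 0]

```text
t: 3.75
ee_pos: [502.3, -9.8, 57.1]
tcp_rot: [0.623, 0.782, 0.001, 0.001]
force: [0.2, -0.7, 6.9]
gripper_width: 0.135
grip_force: 50.1
```

```bash
python3 -c "
from bench import robot
from st import *;st(robot)"
```

```text
t 3.75 s 486.7 y -124.7 z 57.1 q [6.235e-01 7.818e-01 6.000e-04 1.400e-03] Fs 0.0 Fz 6.9 0.1351399962748812 50.06160914897919
```

>>> carry_out:
  xyz:
    - [0, 0.01, 0]
    - [0, 0.01, 0]
    - [0, 0.01, 0]
  dr:
    - [0, 0, 0]
    - [0, 0, 0]
    - [0, 0, 0]
  gripper: [0, 0, 0]

```text
t: 4.0
ee_pos: [502.4, -9.7, 57.1]
tcp_rot: [0.623, 0.782, -0.001, -0.0]
force: [-12.4, -4.6, 18.6]
gripper_width: 0.129
grip_force: 51.6
```

```bash
python3 -c "
from bench import robot
from st import *;st(robot)"
```

```text
t 4.0 s 486.8 y -124.6 z 57.1 q [ 0.6234  0.7819 -0.0009 -0.    ] Fs -13.2 Fz 18.6 0.12922940817784767 51.62964999675751
```

>>> carry_out:
  xyz:
    - [0, 0.01, 0]
    - [0, 0.01, 0]
    - [0, 0.01, 0]
  dr:
    - [0, 0, 0]
    - [0, 0, 0]
    - [0, 0, 0]
  gripper: [0, 0, 0]

```text
t: 4.25
ee_pos: [502.4, -9.8, 57.1]
tcp_rot: [0.623, 0.782, -0.003, -0.002]
force: [-25.5, -6.4, 29.2]
gripper_width: 0.133
grip_force: 53.2
```

```bash
python3 -c "
from bench import robot
from st import *;st(robot)"
```

```text
t 4.25 s 486.8 y -124.6 z 57.1 q [ 0.6235  0.7819 -0.0026 -0.0015] Fs -26.3 Fz 29.2 0.13306668223513765 53.21041166782379
```

The slide is home: a hard stop with 26 N after 9.1 mm, held for 0.5 s. Now I'll draw it out about 51 mm.

>>> carry_out:
  xyz:
    - [0, -0.03, 0]
    - [0, -0.065, 0]
    - [0, -0.1, 0]
    - [0, -0.135, 0]
    - [0, -0.17, 0]
    - [0, -0.205, 0]
    - [0, -0.24, 0]
    - [0, -0.24, 0]
  dr:
    - [0, 0, 0]
    - [0, 0, 0]
    - [0, 0, 0]
    - [0, 0, 0]
    - [0, 0, 0]
    - [0, 0, 0]
    - [0, 0, 0]
    - [0, 0, 0]
  gripper: [0, 0, 0, 0, 0, 0, 0, 0]

```text
t: 4.92
ee_pos: [459.5, -19.8, 57.1]
tcp_rot: [0.624, 0.782, 0.001, 0.002]
force: [4.6, -1.5, 5.0]
gripper_width: 0.133
grip_force: 50.1
```

```bash
python3 -c "
from bench import robot
from st import *;st(robot)"
```

```text
t 4.92 s 442.8 y -124.6 z 57.1 q [0.6236 0.7817 0.0013 0.0023] Fs 4.1 Fz 5.0 0.1331407892545131 50.12399196624756
```

>>> carry_out:
  xyz:
    - [0, -0.018, 0]
    - [0, -0.035, 0]
    - [0, -0.035, 0]
    - [0, -0.035, 0]
  dr:
    - [0, 0, 0]
    - [0, 0, 0]
    - [0, 0, 0]
    - [0, 0, 0]
  gripper: [0, 0, 0, 0]

```text
t: 5.25
ee_pos: [453.3, -21.2, 57.1]
tcp_rot: [0.624, 0.782, 0.001, 0.002]
force: [5.6, -1.1, 3.4]
gripper_width: 0.131
grip_force: 50.4
```

```bash
python3 - <<'E'
from bench import robot
from st import *
st(robot);S=[]
for n,x,y in(("scene",285,190),("side",305,195)):
    im=robot.grab_frame(n);cv2.imwrite(f"pics/{n}4.png",im);S.append(cv2.resize(im[y:y+50,x:x+50],(400,400),interpolation=cv2.INTER_CUBIC))
cv2.imwrite("pics/c4.png",np.clip(np.hstack(S)*1.5,0,255).astype(np.uint8))
i=robot.camera_info("wrist");cv2.imwrite("pics/w4.png",robot.grab_frame("wrist"));np.savez("w4.npz",K=i["K"],D=i["D"],pose=i["pose"])
K,D,T=(np.array(i[k],float) for k in("K","D","pose"))
w=np.array([[608,114,52.]]);c=(w-T[:3,3])@T[:3,:3];print("idx in wrist at",c,cv2.projectPoints(c,np.zeros(3),np.zeros(3),K,D)[0].ravel())
E
```

```text
t 5.25 s 436.4 y -124.5 z 57.1 q [0.6236 0.7817 0.0014 0.0024] Fs 5.2 Fz 3.4 0.13085383391566469 50.35492300987244
idx in wrist at [[181.96249756 -63.22114481 135.34103803]] [675.14701078  77.36396718]
```

View pics/c4.png

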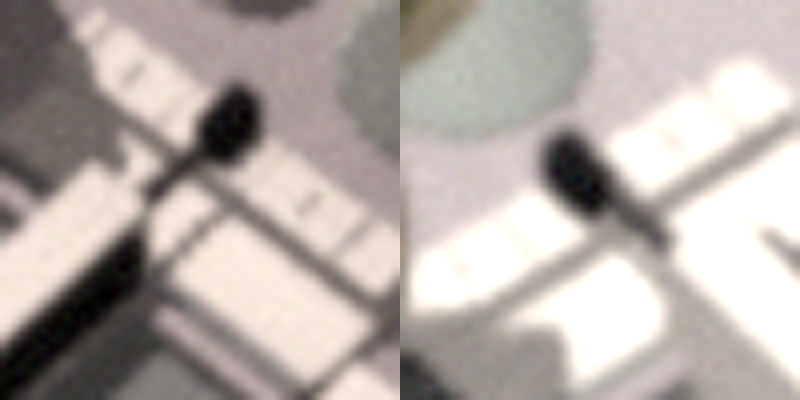

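Both views show the fin pointing at the index block (scene crop about (175,170) to (230,120), side crop about (635,215) to (580,170)). I'll compare their positions along the slide.

```bash
python3 - <<'E'
from bench import robot
from st import *
for n,x0,y0,fin,blk in(("scene",285,190,[(160,184),(178,166),(192,152)],(232,115)),("side",305,195,[(215,195),(235,214),(258,236)],(180,167))):
    i=robot.camera_info(n);im=cv2.imread(f"pics/{n}4.png").max(2)
    f=lambda p,z:onz(ray(i,np.array(p)/8+[x0-.44,y0-.44]),z)
    print(n,"fin s",[(round(f(p,52)[:2]@AX,1),round(f(p,52)[:2]@AY,1)) for p in fin],"blk bodycentre z41 s",round(f(blk,41)[:2]@AX,1))
    # block mask centroid (body centre z~42)
    m=(im[y0:y0+50,x0:x0+50]<45).astype(np.uint8);k,l,s,c=cv2.connectedComponentsWithStats(m)
    m0=(cv2.imread(f"pics/{n}0.png").max(2)[y0:y0+50,x0:x0+50]<45).astype(np.uint8);_,_,s0,c0=cv2.connectedComponentsWithStats(m0)
    for j in range(1,len(c0)):
        if 25<s0[j,4]<70: q=c0[j]+[x0,y0];x=onz(ray(i,q),41);print(" blk0",q,x[:2]@AX,x[:2]@AY)
    p=onz(ray(i,(0,0)),52)
E
```

```text
scene fin s [(np.float64(625.4), np.float64(-67.6)), (np.float64(625.0), np.float64(-58.4)), (np.float64(624.7), np.float64(-51.2))] blk bodycentre z41 s 619.5
 blk0 [313.15555556 205.35555556] 621.8361404451027 -29.999353126473018
side fin s [(np.float64(619.7), np.float64(-46.3)), (np.float64(619.9), np.float64(-55.3)), (np.float64(620.0), np.float64(-65.6))] blk bodycentre z41 s 623.9
 blk0 [326.83333333 216.57142857] 621.358855916243 -27.636563620390813
```

The pointer is about 0.5 to 1 mm from the block's centre, within ±6 mm. The holding force of 5.2 N matches the spring 50 mm out, and the arm is at rest.

```bash
python3 -c "
from bench import robot
from st import *;st(robot);print(robot.finish_job())"
```

```text
t 5.4 s 436.4 y -124.6 z 57.1 q [0.6236 0.7818 0.0013 0.0023] Fs 5.8 Fz 4.6 0.13277457806615736 50.37124156951904
the job is handed in; nothing more can be done
None
```

I pushed the slide home against its stop, then drew it out about 50 mm. By my measurements the pointer stands within about 1 mm of the index block's centre, with the gripper still holding it. The job is handed in, but no verdict came back.

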